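Change over the parts trays

ROBOT

A 6-joint arm with a two-finger parallel gripper is mounted at the origin on the work surface; the furniture and walls round the work are solid. World frame = base frame: x ahead of the robot, y to its left, z up, the work surface at z = 0. Lengths are in m, angles in rad, forces in N, time in s.
With the tool pointing down it reaches from about 0.325 to 0.9 m from the base axis. Payload 6.1 kg.
Tool frame: the origin (TCP) lies on the centre line of the jaws, within the pads' length; the fingertips stand 19 mm ahead of it and the grasp point (between the pads) is the TCP; z points along the fingers, y is the line along which they close (so a half turn about z gives the same grasp; the last joint's range is limited). The gripper opens to 87 mm and grips with 3 to 60 N. Pads are 19 mm wide; open, the fingers measure 117 mm over their backs; the gripper's body (75 mm by 190 mm) begins 51 mm behind the grasp point.
Start: joints at [1.091, 0.22, 1.526, -0, 1.395, -0.126], TCP at [0.217, 0.586, 0.242] pointing down, gripper open.
Joint ranges: [-2.98, 2.98], [-0.91, 2.08], [0.09, 2.57], [-1.24, 4.39], [0.2, 2.65], [-2.68, 2.68]. Speed limits (rad/s): [2.57, 2.57, 3.01, 3.14, 3.14, 3.14].

INTERFACE

Orientations are given as a 3x3 rotation matrix whose columns are the frame's x, y, z axes.
In Python, from cell import arm gives the robot as it stands. Calls block until the motion is done:
- arm.move_pose(position, orientation): joint-space move of the TCP to a pose.
- arm.move_l(position, frame=None, max_speed=0.15, force_limit=None): straight line of the TCP; frame=None keeps the orientation; max_speed is the mean speed in m/s. With force_limit (N) it stops when the force on the tool has changed by that much, and returns True; else False.
- arm.movej(angles): joint-space move.
- arm.set_gripper(opening): finger opening in m; the grip force is fixed at half the most; returns when the fingers have stopped.
- arm.dwell(seconds).
- arm.inverse_kinematics(position, orientation): joint angles nearest the present ones, or None.
- arm.state(): the state.
- arm.snapshot(name): name is "scene" or "top" or "wrist"; returns a dict with "img" (420x560x3 uint8, red, green, blue), "z_map" (420x560 float32, m along the optical axis (not along the pixel's ray), 0 where there is no reading), "vfov" (degrees; the focal length in pixels is half the picture's height over the tangent of half this angle, whatever the lens; pixels are square), "cx", "cy" (the principal point, pixels), "k1" (the pictures are not rectified: a ray, as slopes to the right and down, at radius r is drawn at 1 + k1 r^2 times it, then the intrinsics apply), "extrinsics" (4x4, takes a point from camera to world coordinates). Camera axes: x right, y up, looking along -z (the intrinsics and any distortion apply to the point x, -y, -z); pixel columns grow to the right and rows downward; lengths in m; the calibration is good to about 2 mm. A picture is of the moment at which its call begins.
A pose or a line that the arm cannot do raises arm.PlanningError and nothing moves.
- arm.hand_in(): hands the job in; it is judged then, once.
The state is a dict: "t": time; "q": joint angles; "joint_vel": joint speeds; "joint_efforts": joint torques, N m; "eef_pos": TCP position; "tcp_rot": TCP orientation; "wrist_force": force on the tool from outside, world axes, zero at the start; "torque": the same for the moment, N m; "gripper_width": finger opening in m; "grip_force": force on a finger pad.
Only numpy, scipy, OpenCV 4.12 (cv2) and the standard library are available. Lean on these libraries where they do the work, as an engineer would, in place of code of your own. Each camera call takes 0.05 s, during which the arm holds its last target. There are 200 camera calls.

TASK

One parts tray has been emptied and left standing open, and the bearing is wanted next: with the fingertips, gently push the empty open tray fully home, then hook a fingertip behind the front lip of the tray with the ball bearing and draw it all the way out to its stop. Do not pinch or lift anything, do not touch the parts in the trays, and leave the third tray shut and the other things on the bench and hood where they lie.

Things in the scene. Friction and masses are not known exactly. Their poses are not given: they have to be found in the camera images.
- tray_bank: Fixed dark steel bank, 145 mm deep, 292 wide, with three grey trays side by side (92 mm apart) in random left/middle/right order. Origin: centre of its underside on the bench; x points from its open front to its back wall (away from the robot), z up. Trays come out along its -x. A hood covers the back from x = 33 mm to the rear wall at 77 mm, its top 80 mm above the bench.
- tray_empty (a joint): Slide of the empty tray, which stands partly or fully open at the start. 0 = fully home, 0.075 m = fully out against its stop (grows as the tray comes towards the robot). It stays where it is left; moving it takes about 2 N plus 8 N per m/s.
- tray_empty_lip (a point): Middle of the top edge of that tray's upright front wall (the lip), 54 mm above the bench; moves with the tray. The wall is 4 mm thick with a 6 mm round bead on top, centred on this point in x. Behind it is an empty finger well, inside 78 mm wide and 50 mm long, floor 9 mm above the bench, then a 3 mm partition with its top 38 mm above the bench, then the compartment for the part.
- tray_empty_bin (a point): Centre of the floor of that tray's rear compartment (74 x 78 mm, where its part, if any, lies), 9 mm above the bench; moves with the tray. The tray is 84 mm wide and 135 mm long; its side walls reach 42 mm above the bench.
- tray_bearing (a joint): Slide of the tray with the ball bearing; shut at the start. 0 = fully home, 0.075 m = fully out against its stop (grows as the tray comes towards the robot). It stays where it is left; moving it takes about 2 N plus 8 N per m/s.
- tray_bearing_lip (a point): Middle of the top edge of that tray's upright front wall (the lip), 54 mm above the bench; moves with the tray. The wall is 4 mm thick with a 6 mm round bead on top, centred on this point in x. Behind it is an empty finger well, inside 78 mm wide and 50 mm long, floor 9 mm above the bench, then a 3 mm partition with its top 38 mm above the bench, then the compartment for the part.
- tray_bearing_bin (a point): Centre of the floor of that tray's rear compartment (74 x 78 mm, where its part, if any, lies), 9 mm above the bench; moves with the tray. The tray is 84 mm wide and 135 mm long; its side walls reach 42 mm above the bench.
- tray_elbow (a joint): Slide of the tray with the dark pipe elbow (63 mm); shut at the start and to be left shut. 0 = fully home, 0.075 m = fully out against its stop (grows as the tray comes towards the robot). It stays where it is left; moving it takes about 2 N plus 8 N per m/s.
- tray_elbow_lip (a point): Middle of the top edge of that tray's upright front wall (the lip), 54 mm above the bench; moves with the tray. The wall is 4 mm thick with a 6 mm round bead on top, centred on this point in x. Behind it is an empty finger well, inside 78 mm wide and 50 mm long, floor 9 mm above the bench, then a 3 mm partition with its top 38 mm above the bench, then the compartment for the part.
- tray_elbow_bin (a point): Centre of the floor of that tray's rear compartment (74 x 78 mm, where its part, if any, lies), 9 mm above the bench; moves with the tray. The tray is 84 mm wide and 135 mm long; its side walls reach 42 mm above the bench.
- bearing: Loose ball bearing, a flat ring 62 mm across and 18 mm high. Origin: centre of its underside.
- elbow: Loose dark cast pipe elbow, 63 x 63 x 32 mm. Origin: centre of its underside.
- spanner: Loose spanner, 157 x 25 x 10 mm, lying along the bank's hood; not part of the job. Origin: centre of its underside.
- steel_plate: Loose steel plate, 80 x 50 x 8 mm, on the bench to the side nearer the robot than the bank; not part of the job. Origin: centre of its underside.
- chalk: Loose stick of chalk, 91 x 11 x 11 mm, on the bench to the side nearer the robot than the bank; not part of the job. Origin: centre of its underside.
Things that resemble listed ones, but are neither listed nor needed, are in the scene too. What is shaped like the bearing but orange or yellow is not meant.

How it is judged:
On the way, in this order (a step that is already met when the one before it is completed fails the run):
1. the empty open tray is pushed fully home (value of joint tray_empty below 0.006 m), for 0.2 s.
2. the tray with the bearing is drawn out to its stop (value of joint tray_bearing above 0.069 m), for 0.2 s.
At the end, for the whole second after the job is handed in: The empty tray and the elbow tray are home (within 6 mm), the bearing tray is out to its stop (within 6 mm), and each part lies at rest in its own tray (within 30 mm of the middle of its compartment) (value of joint each of tray_empty, tray_elbow below 0.006 m and value of joint tray_bearing above 0.069 m and distance between bearing and tray_bearing_bin below 0.03 m and distance between elbow and tray_elbow_bin below 0.03 m and linear speed of each of bearing, elbow below 0.02 m/s); the robot touches nothing.
It fails at once if the third tray (elbow) is drawn out by more than 10 mm (value of joint tray_elbow above 0.01 m).
It fails at once if the fingers touch a part in a tray (contact force between the fingers and bearing above 1 N or contact force between the fingers and elbow above 1 N).
It fails at once if a part is lifted in or out of its tray (more than 15 mm above its floor) (z of bearing in the frame of tray_bearing_bin above 0.015 m or z of elbow in the frame of tray_elbow_bin above 0.015 m).
It fails at once if a tray is pinched or rammed (fingers press on it with more than 40 N) (contact force between the fingers and tray_empty above 40 N or contact force between the fingers and tray_bearing above 40 N or contact force between the fingers and tray_elbow above 40 N).
It fails at once if the spanner, the steel plate or the chalk is moved more than 20 mm (distance of any of spanner, steel_plate, chalk from where it was at the start of the episode above 0.02 m).
It also fails if it takes over 45 s, if anything falls off the work surface, if the arm or the gripper's body presses on something with over 40 N, if the wrist force passes 120 N, or if a joint passes its speed limit or range.

## Working session

There is one attempt and no reset: what is moved stays moved. The work goes in short steps, each a Python script; the robot and the scene stay as the last script left them, time stands still between calls to the robot, and variables do not carry over. Pictures are saved under pics/ and viewed, at most 10 in all, crops included, and the job is handed in when it is done.

```bash
mkdir -p pics
cat > h.py <<'E'
import numpy as np, cv2
from cell import arm
def snap(n,f):
    s=arm.snapshot(n); np.savez(''+f+'.npz',**s)
    cv2.imwrite(f'pics/{f}.png',s['img'][:,:,::-1]); return s
def world(s):
    """world xyz for every pixel"""
    H,W=s['z_map'].shape; f=H/2/np.tan(np.radians(float(s['vfov']))/2)
    K=np.array([[f,0,s['cx']],[0,f,s['cy']],[0,0,1.]])
    u,v=np.meshgrid(np.arange(W),np.arange(H))
    d=np.stack([(u-s['cx'])/f,(v-s['cy'])/f],-1); p=d.copy()
    for _ in range(15): p=d/(1+s['k1']*(p**2).sum(-1,keepdims=True))
    z=s['z_map']; P=np.stack([p[...,0]*z,-p[...,1]*z,-z,np.ones_like(z)],-1)
    return (P@np.array(s['extrinsics']).T)[...,:3]
E
python3 - <<'E'
from h import *
snap('scene','scene');snap('top','top')
E
```

```text
(no output)
```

View pics/top.png

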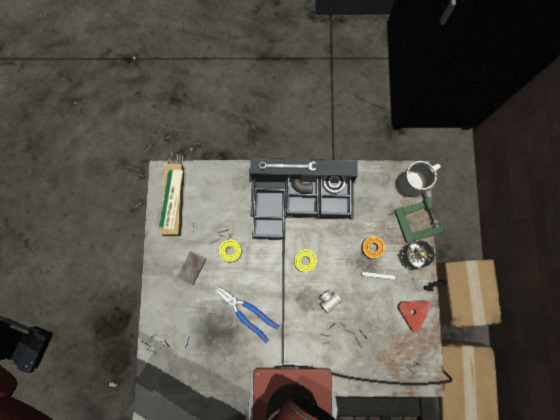

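View pics/scene.png

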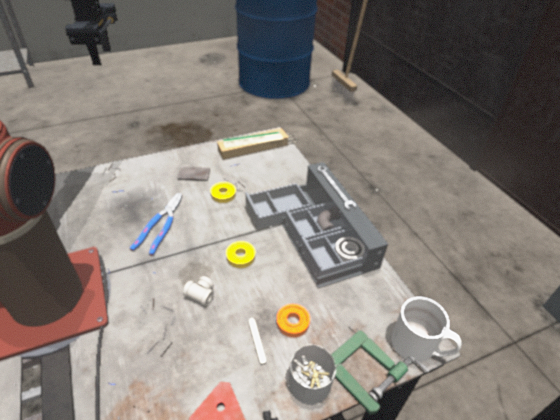

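Top view: the empty tray is the open left one (269,213). The dark elbow is in the middle tray (303,185) and the steel bearing in the right one (335,184). Candidates for the bearing: grey ring (335,184), yellow rings (230,251) and (306,261), orange ring (374,247). The grey ring in the right tray fits the description. I'll check it in a close crop.

Run:
```python
from h import *
i=cv2.imread('pics/top.png')[150:250,235:370]
cv2.imwrite('pics/topc.png',cv2.resize(i,None,fx=5.8,fy=5.8,interpolation=cv2.INTER_CUBIC))
s=np.load('top.npz'); P=world(s)
np.set_printoptions(precision=3,suppress=True)
# hood top (z~.08)
m=(abs(P[...,2]-.08)<.006); m[:150]=0;m[200:]=0;m[:,:240]=0;m[:,365:]=0
pts=P[m][:,:2].astype(np.float32); print(len(pts),cv2.minAreaRect(pts))
# lips z~.054
m=(abs(P[...,2]-.052)<.007);m[:185]=0;m[245:]=0;m[:,:240]=0;m[:,365:]=0
v,u=np.nonzero(m)
for a,b in((240,286),(287,319),(320,358)):
    k=(u>=a)&(u<b)&((v>225)|(a>250)); q=P[v[k],u[k]]
    print(len(q),np.median(q,0),q.min(0),q.max(0));
```

```text
1529 ((0.6360405683517456, -0.028717488050460815), (0.2914288341999054, 0.046579759567976), 88.65769958496094)
68 [0.452 0.073 0.054] [0.449 0.029 0.048] [0.455 0.11  0.058]
77 [ 0.515 -0.034  0.053] [ 0.512 -0.067  0.045] [0.567 0.016 0.059]
72 [ 0.513 -0.123  0.053] [ 0.51  -0.159  0.046] [ 0.584 -0.077  0.059]
```

View pics/topc.png

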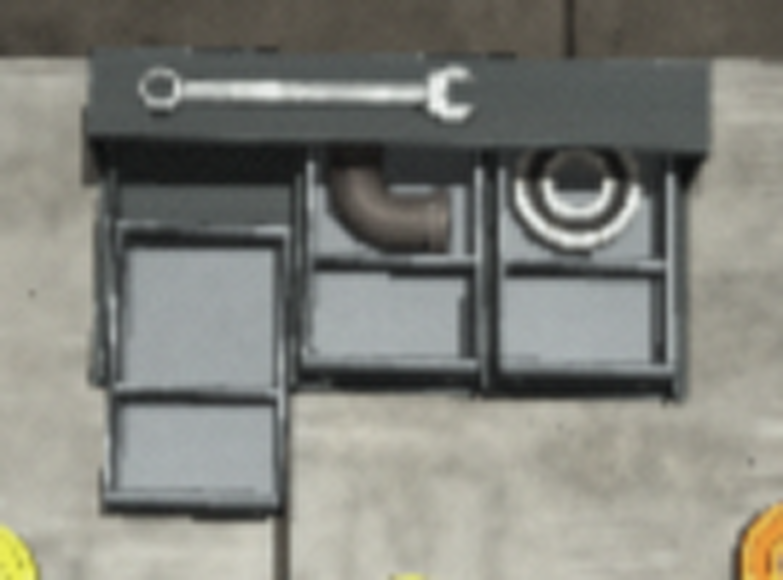

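The crop confirms it: the grey bearing is at right (575,200 crop), the elbow in the middle, and the left tray is empty and open. Next I close the fingers and push.

```bash
cat >> h.py <<'E'
np.set_printoptions(precision=3,suppress=True)
th=-.0234; ex=np.array([np.cos(th),np.sin(th),0]); ey=np.array([-ex[1],ex[0],0]); O=np.array([.581,-.0274,0])
def W(x,y,z): return O+x*ex+y*ey+np.array([0,0,z])
def R(sg): y=sg*ey; z=np.array([0,0,-1.]); return np.stack([np.cross(y,z),y,z],1)
E
python3 - <<'E'
from h import *
q0=np.array(arm.state()['q']); best=[]
for sg in(1,-1):
    q=arm.inverse_kinematics(W(-.17,.092,.15),R(sg)); print(sg,q)
    if q is not None: best.append((abs(np.array(q)-q0).max(),sg))
sg=min(best)[1]; open('sg','w').write(str(sg))
arm.set_gripper(0)
arm.move_pose(W(-.17,.092,.15),R(sg))
arm.move_l(W(-.17,.092,.050))
print(arm.state()['eef_pos'],arm.state()['wrist_force'])
hit=arm.move_l(W(-.05,.092,.050),max_speed=.04,force_limit=14)
s=arm.state(); print(hit,s['eef_pos'],s['wrist_force'],s['t'],'local x',(np.array(s['eef_pos'])-O)@ex)
snap('top','top2')
E
```

```text
1 [-0.024 -0.204  2.132 -0.     1.214 -1.572]
-1 [-0.024 -0.204  2.132 -0.     1.214  1.57 ]
[0.414 0.069 0.051] [-0.076  0.512  0.237]
True [0.504 0.066 0.049] [-0.38   0.026  0.624] 6.5167 local x -0.07966903429456319
```

Run:
```python
from h import *
arm.move_l(W(-.11,.092,.050),max_speed=.08)
arm.move_l(W(-.11,.092,.16))
arm.move_l(W(-.11,-.092,.16))
snap('wrist','w1'); s=snap('top','top3'); P=world(s)
m=(abs(P[...,2]-.052)<.007)
for n,c in(('e',.092),('m',0),('b',-.092)):
    L=(P-O); lx=L@ex; ly=L@ey
    k=m&(abs(ly-c)<.03)&(lx>-.16)&(lx<-.04); print(n,k.sum(),np.median(lx[k]),lx[k].min(),lx[k].max())
print(arm.state()['t'])
a=cv2.imread('pics/w1.png');b=cv2.imread('pics/top3.png')[140:250,230:376]
cv2.imwrite('pics/c3.png',cv2.resize(np.hstack([cv2.resize(a,(400,300)),cv2.resize(b,(398,300))]),None,fx=1,fy=1))
```

```text
e 56 -0.06554477649766273 -0.06858351809608998 -0.061847762355491234
m 24 -0.06592286916330811 -0.0676813633415491 -0.06279080786210972
b 4 -0.06580078260473682 -0.06802247053532078 -0.06426356654205534
9.4417
```

View pics/c3.png

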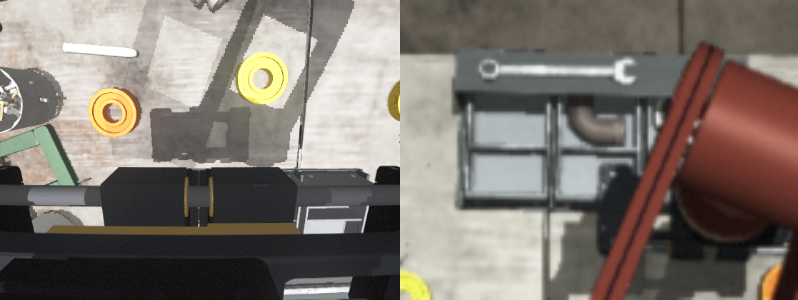

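The empty tray is flush with the elbow tray. Lips sit at local x = -0.066, so I descend into the bearing tray's well and pull.

Run:
```python
from h import *
arm.move_l(W(-.042,-.092,.16))
h=arm.move_l(W(-.042,-.092,.049),max_speed=.08,force_limit=8)
s=arm.state(); print(h,s['eef_pos'],s['wrist_force'])
if h: raise SystemExit
h=arm.move_l(W(-.15,-.092,.049),max_speed=.04,force_limit=14)
s=arm.state(); print(h,s['eef_pos'],s['wrist_force'],s['t'],'local x',(np.array(s['eef_pos'])-O)@ex)
```

```text
False [ 0.537 -0.119  0.05 ] [-0.295 -0.208  0.149]
True [ 0.452 -0.116  0.049] [ 3.87   0.821 -1.627] 13.5083 local x -0.12731495139260485
```

Run:
```python
from h import *
arm.move_l(W(-.115,-.092,.049),max_speed=.05)
arm.move_l(W(-.115,-.092,.20))
arm.move_pose(W(-.16,.25,.25),R(int(open('sg').read())))
s=snap('top','top4'); P=world(s); m=(abs(P[...,2]-.052)<.007); L=P-O; lx=L@ex; ly=L@ey
for n,c in(('e',.092),('m',0),('b',-.092)):
    k=m&(abs(ly-c)<.03)&(lx>-.16)&(lx<-.04); print(n,k.sum(),np.median(lx[k]))
st=arm.state();print(st['t'],st['wrist_force'])
cv2.imwrite('pics/c4.png',cv2.resize(cv2.imread('pics/top4.png')[140:290,220:420],(800,600)))
```

```text
e 51 -0.06515713687982345
m 55 -0.06552829813396949
b 53 -0.14059503139956464
16.425 [ 0.529 -0.493 -0.471]
```

View pics/c4.png

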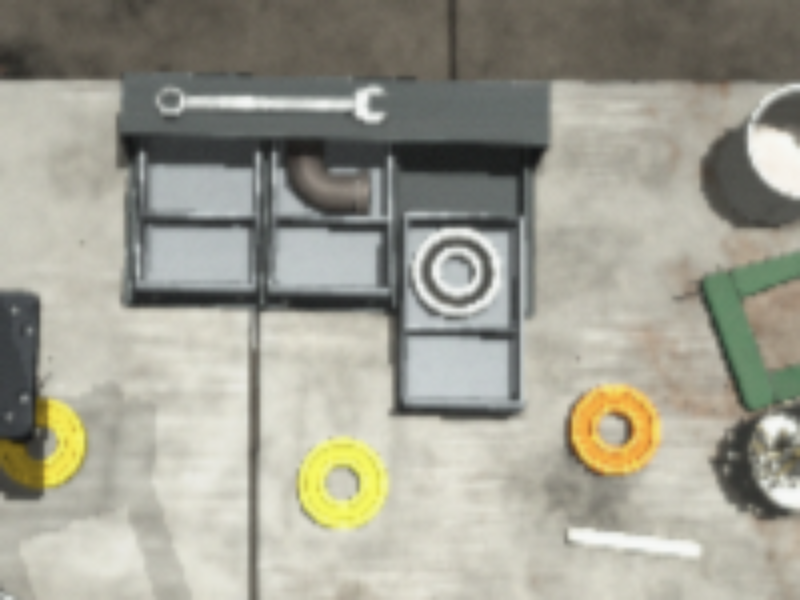

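The bearing tray is out 75 mm with the bearing centred in its compartment (455,270). The other two trays are home, and the gripper is clear.

```bash
python3 -c "
from cell import arm; print(arm.hand_in())"
```

```text
the job is handed in; nothing more can be done
None
```

I pushed the empty tray fully home, drew the bearing tray 75 mm out to its stop, left the elbow tray shut, and handed the job in at about 16 s of the 45 s allowed; no verdict was returned.

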